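# Clamp the cheese block on the cutting board

## Task

Get the cheese block ready for cutting: press the tail of the seesaw hold-down until its pad end is tipped all the way up, slide the block back until it sits flat and square against the fence, then press the pad end down until the pad bears on the cheese. Be gentle: do not force the hold-down against its stop, do not dent the cheese on the fence or under the pad, do not tip the block over, and leave the other things alone.

Things in the scene. Friction and masses are not known exactly. Their poses are not given: they have to be found in the camera images.
- board: White cutting board, 270 x 360 x 16 mm, fixed to the counter; origin at the centre of its underside, x across the 270 mm side (away from the robot at yaw 0), y along the 360 mm side, z up. It carries the hold-down's two-cheek steel post (100 mm high over the counter, 46 mm in x, 40 mm in y); the pivot axis runs along board x through board point (30, 50, 88) mm.
- holddown (a joint): Seesaw steel bar (22 mm wide, 10 thick) on the pivot, over the line board x = 30 mm, tail to board +y, pad end to -y. Angle in rad: 0 level, positive = pad end up, tail down; stops at -0.35 and +0.35. It starts with the pad end low, where the pad bars the cheese's way. Stiff: stays where it is left; about 7 N on the tail or 5 N on the pad end moves it; over 25 N of the fingers bends it.
- tail_top (a point): Centre of the top face of the flat 34 x 34 mm tab at the hold-down's tail, 75 mm from the pivot axis along the bar and 5 mm above the bar's mid plane. On the tab stands a black round screw cap to press on, 26 mm in diameter, set anew each time: its flat top is 6 to 18 mm above this point (along the bar's normal); it does not move when pressed.
- pad_top (a point): Centre of the top face of the flat 34 x 34 mm tab at the hold-down's pad end, 110 mm from the pivot axis along the bar and 5 mm above its mid plane. Under it sits the pad, a white round screw foot, 26 mm in diameter, set anew each time: its underside is 18 to 30 mm below this point, so it meets the top of the block with the bar between -0.04 and +0.08 rad: feel for it.
- fence: Upright steel fence on the board, 130 mm long in its y, 8 mm thick, 45 mm high, fixed where it has been set, a little askew at times; origin at the bottom centre of the flat front face that looks to its own -x (towards the robot and the cheese).
- cheese: Loose block of pale yellow cheese, 100 (x) x 64 (y) x 55 (z) mm, 0.25 to 0.5 kg, lying on the board short of the fence, on the robot's side of the bar; origin at the centre of its underside. It slides on the board with about 1 to 4 N. It is dented by more than 20 N against the fence or under the pad.
- cheese_back (a point): Centre of the cheese's 64 x 55 mm end face towards the fence (27.5 mm above the board); this face is to lie flush against the fence.
- salami: Bystander: dark red standing salami end, 62 mm in diameter, 93 mm high; origin at the centre of its underside.
- wheel: Bystander: small whitish cheese wheel lying flat, 110 mm in diameter, 40 mm high; origin at the centre of its underside.
- jar: Bystander: amber glass jar with a steel cap, 68 mm in diameter, 100 mm high; origin at the centre of its underside.
There are look-alikes about, which are no part of the job. Leave any pink or turquoise look-alike of the cheese alone.

How it is judged:
On the way, in this order (a step that is already met when the one before it is completed fails the run):
1. the pad end is tipped all the way up (hold-down above 0.31 rad), the cheese still short of the fence (value of joint holddown above 0.31 rad and x of cheese_back in the frame of fence below -0.02 m), for 0.3 s.
2. with the pad end still up (above 0.2 rad) the cheese is flush against the fence: face within 2.5 mm, square within 0.05 rad (value of joint holddown above 0.2 rad and x of cheese_back in the frame of fence above -0.0025 m and angle between the x axis of cheese and the x axis of fence, either way round below 0.05 rad and z of cheese in the frame of board below 0.019 m), for 0.2 s.
At the end, for the whole second after the job is handed in: The cheese lies flat on the board at rest, its end face within 2.5 mm of the fence, square to it within 0.05 rad and within 30 mm of its middle, and the pad of the nearly level hold-down (-0.08 to 0.12 rad) rests on it with more than 0.6 N (x of cheese_back in the frame of fence above -0.0025 m and y of cheese_back in the frame of fence between -0.03 and 0.03 m and angle between the x axis of cheese and the x axis of fence, either way round below 0.05 rad and angle between cheese's own z axis and vertical below 0.05 rad and contact force between holddown and cheese above 0.6 N and value of joint holddown between -0.08 and 0.12 rad and linear speed of cheese below 0.01 m/s); the robot touches nothing.
It fails at once if the fingers load the hold-down with more than 25 N (contact force between the fingers and holddown above 25 N).
It fails at once if the cheese is pressed against the fence with more than 20 N (contact force between cheese and fence above 20 N).
It fails at once if the pad presses the cheese with more than 20 N (contact force between holddown and cheese above 20 N).
It fails at once if the cheese is tipped over (angle between cheese's own z axis and vertical above 0.35 rad).
It fails at once if a bystander is moved more than 20 mm (distance of any of salami, wheel, jar from where it was at the start of the episode above 0.02 m).
It also fails if it takes over 67 s, if anything falls off the work surface, if the arm or the gripper's body presses on something with over 40 N, if the wrist force passes 120 N, or if a joint passes its speed limit or range.

## Robot

A 7-joint arm with a two-finger parallel gripper is mounted at the origin on the work surface. World frame = base frame: x ahead of the robot, y to its left, z up, the work surface at z = 0. Lengths are in m, angles in rad, forces in N, time in s.
With the tool pointing down it reaches from about 0.425 to 0.95 m from the base axis. Payload 4.7 kg.
Tool frame: the origin (TCP) lies between the finger pads; the fingertips stand 19 mm ahead of it and the grasp point (between the pads) is the TCP (robot.tip_extent is the distance from the TCP to the fingertips, in m); z points along the fingers, y is the line along which they close (so a half turn about z gives the same grasp; the last joint's range is limited). The gripper opens to 87 mm and grips with 3 to 60 N. Pads are 19 mm wide; open, the fingers measure 117 mm over their backs; the gripper's body (75 mm by 190 mm) begins 51 mm behind the grasp point.
Start: joints at [1.281, 0.469, -0.049, 1.532, 0.024, 1.141, -0.082], TCP at [0.174, -0.652, 0.242] pointing down, gripper open.
Joint ranges: [-2.59, 2.59], [-0.33, 1.99], [-1.39, 1.29], [0.1, 2.45], [-1.04, 4.18], [0.21, 1.99], [-2.66, 2.66]. Speed limits (rad/s): [2.57, 2.57, 3.14, 3.14, 3.14, 3.14, 3.14].

## Interface

Orientations are given as a rotation vector (axis times angle).
In Python, from bench import robot gives the robot as it stands.
- The arm moves only by the shell command python3 -m creep 'ROWS'. ROWS is JSON, a list of rows, each a list of 7 numbers: the turn, a rotation vector about the tool's x, y, z in degrees, then the shift along the tool's x, y, z in mm, then the finger opening in mm, from 0 to 87. In form: [[rx, ry, rz, dx, dy, dz, fingers], ...]. A call has 1 to 8 rows; each row is the pose to reach, as a shift and turn from the pose commanded when the call began, along the tool's axes at that moment; what a row does not reach only later rows make up. A row lasts 1/12 s, in which the tool goes at most 41.7 mm and 7.16 degrees, less where a joint would pass 70% of its speed; a pose out of reach is approached as far as the arm can. A call with a gripper value outside its range is refused whole. The fingers move at their own pace and stop on an object; the grip force is fixed at half the most. Time passes only in rows, so rows that repeat a pose let the fingers close. It gives the time, the measured TCP pose, the force, the opening and the grip force at its end, in the units of the state.
- robot.get_obs(): the state, without advancing time (a new reading comes with each control period).
- robot.camera(name): name is "side" or "top" or "wrist"; returns the picture (480x640x3 uint8, red, green, blue); there is no depth.
- robot.calibration(name): a dict with "camera_matrix" (3x3 intrinsics, pixels), "k1" (the pictures are not rectified: a ray, as slopes to the right and down, at radius r is drawn at 1 + k1 r^2 times it, then the intrinsics apply), "origin" and "attitude" of the camera in the world; the wrist camera has in their place "tool_from_camera" (4x4, takes a point from camera to tool coordinates, whose origin is the TCP and whose axes are the flange's). Camera axes: x right, y down, z forward; pixel columns grow to the right and rows downward; lengths in m; the calibration is good to about 2 mm. A picture is of the moment at which its call begins: read the wrist's pose just before it. calibration takes no time and is no camera call.
- robot.job_done(): hands the job in; it is judged then, once.
Trained networks look in the newest picture that a camera, given by its name, has taken for a name from the list of things; names that differ only in an ending like _2 or _b are one class to them, and where a whole thing is asked for, a point or a joint stands for the part that bears it (a point fixed in the world has none). Each returns a list of dicts, best first, with "conf" (0 to 1); they miss things now and then, are a little off and sometimes report something else, mostly with a low value. They report only what shows in the picture. A call takes as long as a camera call. They do not tell look-alikes from the thing itself.
- robot.silhouettes(target, camera): "pixels" (480x640 bool, what is visible of it) and "location" ([column, row] in pixels, amid what is visible of it).
The state is a dict: "time_s": time; "joint_pos": joint angles; "dq": joint speeds; "joint_efforts": joint torques, N m; "position": TCP position; "orientation": TCP orientation; "wrist_force": force on the tool from outside, world axes, zero at the start; "wrist_torque": the same for the moment, N m; "gripper_width": opening from 0.0 (shut) to 1.0 (fully open); "gripper_force": force on a finger pad.
Only numpy, scipy, OpenCV 4.12 (cv2) and the standard library are available. Lean on these libraries where they do the work, as an engineer would, in place of code of your own. Each camera call takes 0.05 s, during which the arm holds its last target. There are 200 camera calls.

## Working session

There is one attempt and no reset: what is moved stays moved. The work goes in short steps, Python scripts to look and compute and a shell command to move; the robot and the scene stay as the last step left them, time stands still between calls to the robot, and variables do not carry over. Pictures are saved under pics/ and viewed, at most 10 in all, crops included, and the job is handed in when it is done.

```bash
mkdir -p pics; ls
python3 - <<'E'
from bench import robot
import cv2,numpy as np
o=robot.get_obs()
print(o['time_s'],o['position'],o['orientation'],o['wrist_force'])
ims=[]
for n in('side','top'):
    im=robot.camera(n); cv2.imwrite(f'pics/{n}0.png',im[:,:,::-1])
    c=robot.calibration(n);print(n,c)
print(robot.calibration('wrist'))
E
```

```text
pics
0.0 [ 0.17391293 -0.6516182   0.24048131] [-3.11298520e+00 -4.08286980e-01  4.84464638e-04] [-0.73767521  0.02310112  0.84819182]
side {'camera_matrix': array([[488.37223673,   0.        , 327.3668165 ],
       [  0.        , 488.37223673, 239.99155325],
       [  0.        ,   0.        ,   1.        ]]), 'k1': 0.030946164964265263, 'origin': array([0.38801629, 0.76059751, 0.555134  ]), 'attitude': array([-0.20827932,  2.65699931, -1.51513214])}
top {'camera_matrix': array([[520.37458152,   0.        , 327.68385114],
       [  0.        , 520.37458152, 243.70592776],
       [  0.        ,   0.        ,   1.        ]]), 'k1': 0.019288676526180375, 'origin': array([ 0.2786393 , -0.01581675,  1.28752586]), 'attitude': array([-2.12833667,  2.09647457, -0.20695773])}
{'camera_matrix': array([[343.12726163,   0.        , 322.0181449 ],
       [  0.        , 343.12726163, 240.21552209],
       [  0.        ,   0.        ,   1.        ]]), 'k1': -0.0035979054173629825, 'tool_from_camera': array([[ 4.13745007e-04, -9.59341521e-01, -2.82247540e-01,
         7.63526810e-02],
       [ 9.99999597e-01,  1.72205753e-04,  8.80577069e-04,
         9.48717607e-04],
       [-7.96169495e-04, -2.82247791e-01,  9.59341207e-01,
        -1.43228440e-01],
       [ 0.00000000e+00,  0.00000000e+00,  0.00000000e+00,
         1.00000000e+00]])}
```

View pics/top0.png

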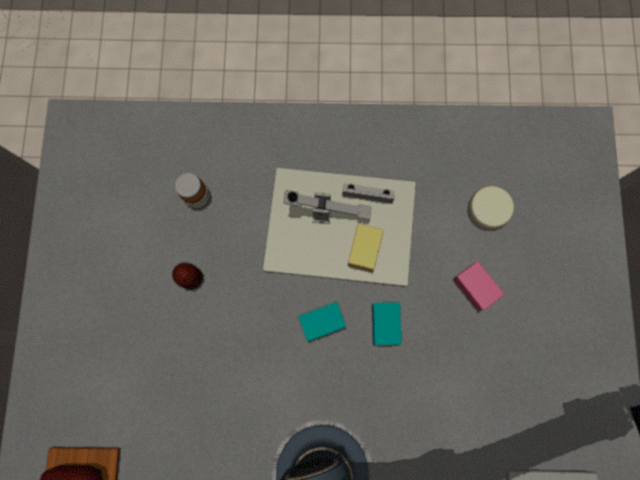

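View pics/side0.png

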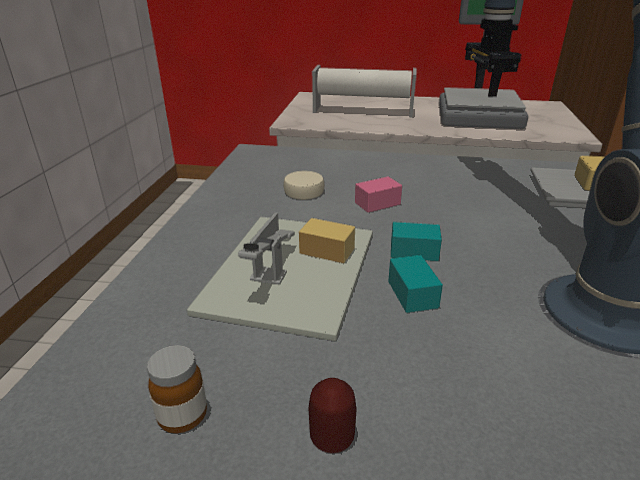

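Top view: the candidates for the cheese are yellow (366,247) on the board, turquoise (322,321) and (387,323), and pink (479,286). The side view also shows a yellow one on another plate at (592,172). I choose the yellow block on the board. The black tail cap is at (292,197), the fence at (368,192), the salami at (187,276), the jar at (192,190) and the wheel at (491,208).

```bash
cat > h.py <<'E'
from bench import robot
import cv2,numpy as np
from scipy.spatial.transform import Rotation as R
def cam(n,obs=None):
    c=robot.calibration(n)
    if n=='wrist':
        o=obs or robot.get_obs(); T=np.eye(4);T[:3,:3]=R.from_rotvec(o['orientation']).as_matrix();T[:3,3]=o['position']
        M=T@c['tool_from_camera']; return c,M[:3,:3],M[:3,3]
    return c,R.from_rotvec(c['attitude']).as_matrix(),c['origin']
def toplane(px,z,C):
    c,Rm,t=C; K=c['camera_matrix']; px=np.atleast_2d(px).astype(float)
    d=(px-[K[0,2],K[1,2]])/[K[0,0],K[1,1]]; u=d.copy()
    for _ in range(10): u=d/(1+c['k1']*(u**2).sum(1,keepdims=True))
    r=np.c_[u,np.ones(len(u))]@Rm.T
    return t+r*((z-t[2])/r[:,2])[:,None]
def proj(P,C):
    c,Rm,t=C;K=c['camera_matrix']; p=(np.atleast_2d(P)-t)@Rm; u=p[:,:2]/p[:,2:]
    u=u*(1+c['k1']*(u**2).sum(1,keepdims=True)); return u*[K[0,0],K[1,1]]+[K[0,2],K[1,2]]
E
python3 - <<'E'
from h import *
C=cam('top'); im=robot.camera('top')
for n,z in(('board',.016),('cheese',.071),('fence',.061),('holddown',.095),('tail_top',.1),('salami',.09),('jar',.1),('wheel',.04)):
    for s in robot.silhouettes(n,'top')[:3]:
        m=s['pixels'].astype(np.uint8); cs,_=cv2.findContours(m,0,1); c=max(cs,key=cv2.contourArea)
        W=toplane(c[:,0],z,C)[:,:2]*1000
        (cx,cy),(w,h),a=cv2.minAreaRect(W.astype(np.float32))
        print(n,round(s['conf'],2),np.round(s['location']),'ctr',round(cx),round(cy),'size',round(w),round(h),'ang',round(a,1))
cr=im[150:300,250:430]; cv2.imwrite('pics/crop.png',cv2.resize(cr,None,fx=4,fy=4,interpolation=2)[:,:,::-1])
print(np.round(toplane([[277,169],[415,181],[409,286],[264,271]],.016,C)*1000))
E
```

```text
board 0.63 [330. 205.] ctr 639 -1 size 225 37 ang 79.2
board 0.3 [490. 205.] ctr 638 -415 size 109 119 ang 42.4
cheese 0.97 [324. 320.] ctr 344 5 size 65 98 ang 21.3
cheese 0.8 [476. 285.] ctr 431 -359 size 101 77 ang 37.5
cheese 0.79 [367. 248.] ctr 521 -94 size 66 110 ang 77.1
fence 0.86 [369. 195.] ctr 658 -103 size 129 34 ang 82.3
holddown 0.71 [368. 193.] ctr 649 -100 size 128 37 ang 80.1
holddown 0.62 [327. 202.] ctr 618 -2 size 211 35 ang 79.2
tail_top 0.64 [324. 202.] ctr 617 -3 size 209 34 ang 79.1
salami 0.84 [187. 275.] ctr 444 320 size 77 61 ang 57.7
salami 0.73 [366. 247.] ctr 517 -93 size 62 105 ang 77.0
jar 0.65 [194. 190.] ctr 647 318 size 95 64 ang 45.9
wheel 0.88 [492. 206.] ctr 632 -408 size 107 112 ang 43.2
wheel 0.22 [326. 203.] ctr 633 -2 size 220 36 ang 79.2
[[ 732.  128.   16.]
 [ 705. -226.   16.]
 [ 436. -207.   16.]
 [ 467.  150.   16.]]
```

View pics/crop.png

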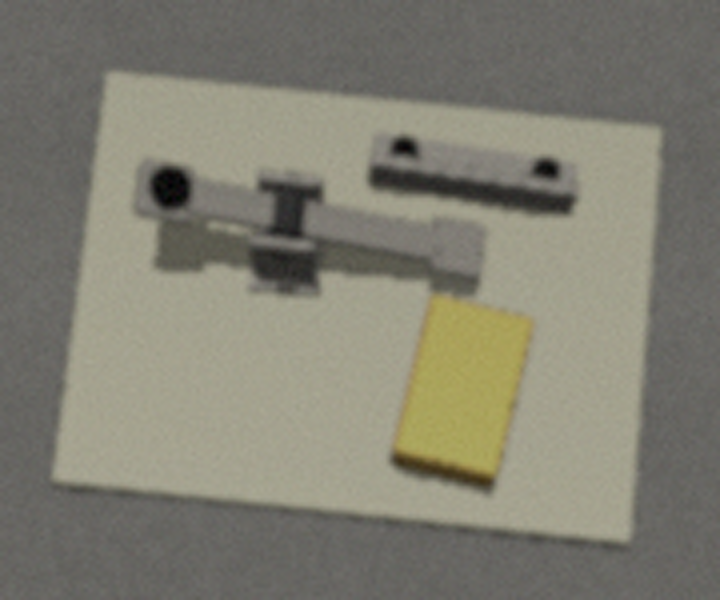

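Crop: the black cap is at crop (170,187). The yellow block's top corners are at (432,296), (532,318), (497,475) and (395,455), so it is the right one. Next I move to a look pose above the board.

```bash
python3 -m creep '[[0,0,0,230,-235,-60,0],[0,0,0,230,-235,-60,0],[0,0,0,230,-235,-60,0],[0,0,0,230,-235,-60,0],[0,0,0,230,-235,-60,0],[0,0,0,230,-235,-60,0],[0,0,0,230,-235,-60,0],[0,0,0,230,-235,-60,0]]'
python3 -m creep '[[0,0,0,230,-235,0,0],[0,0,0,230,-235,0,0],[0,0,0,230,-235,0,0],[0,0,0,230,-235,0,0],[0,0,0,230,-235,0,0],[0,0,0,230,-235,0,0],[0,0,0,230,-235,0,0],[0,0,0,230,-235,0,0]]'
python3 -m creep '[[0,0,22,32,-32,0,0],[0,0,22,32,-32,0,0],[0,0,22,32,-32,0,0],[0,0,22,32,-32,0,0],[0,0,22,32,-32,0,0],[0,0,22,32,-32,0,0],[0,0,22,32,-32,0,0]]'
python3 - <<'E'
from h import *
o=robot.get_obs();print(o['position'],o['orientation'],o['wrist_force'])
im=robot.camera('wrist');cv2.imwrite('pics/w1.png',im[:,:,::-1])
np.savez('w1',p=o['position'],r=o['orientation'])
C=cam('wrist',o)
for n,z in(('cheese',.071),('fence',.061),('tail_top',.13),('pad_top',.06)):
    for s in robot.silhouettes(n,'wrist')[:2]:
        m=s['pixels'].astype(np.uint8); cs,_=cv2.findContours(m,0,1); c=max(cs,key=cv2.contourArea)
        q=cv2.approxPolyDP(c,8,True)[:,0]
        print(n,round(s['conf'],2),np.round(s['location']),q.tolist(),np.round(toplane(q,z,C)[:,:2]*1000).tolist())
E
```

```text
time_s: 1.22
position: [0.3359, -0.3647, 0.3021]
orientation: [3.114, 0.408, 0.001]
wrist_force: [1.3, -0.7, -0.6]
gripper_width: 0.484
gripper_force: 0.0
time_s: 1.88
position: [0.4977, -0.0776, 0.3019]
orientation: [3.114, 0.41, 0.002]
wrist_force: [1.8, -0.1, 1.0]
gripper_width: 0.009
gripper_force: 0.0
time_s: 2.47
position: [0.5195, -0.0413, 0.3015]
orientation: [3.136, -0.193, 0.0]
wrist_force: [-0.9, -0.9, 0.8]
gripper_width: 0.004
gripper_force: 0.0
[ 0.51948591 -0.0412527   0.3014699 ] [ 3.13551538e+00 -1.92597018e-01  3.03608887e-04] [-0.94464483 -0.91579068  0.79733263]
cheese 0.97 [369. 200.] [[347, 153], [336, 240], [390, 248], [405, 163]] [[579.0, -77.0], [485.0, -55.0], [468.0, -115.0], [561.0, -137.0]]
cheese 0.74 [416. 283.] [[435, 286], [387, 289]] [[414.0, -165.0], [417.0, -108.0]]
fence 0.88 [362.  66.] [[303, 50], [311, 82], [414, 84], [427, 74], [417, 50]] [[683.0, -44.0], [653.0, -48.0], [638.0, -153.0], [646.0, -167.0], [669.0, -157.0]]
tail_top 0.8 [257. 124.] [[370, 104], [151, 107], [159, 143], [276, 132], [371, 134]] [[619.0, -97.0], [640.0, 90.0], [610.0, 91.0], [607.0, -13.0], [595.0, -95.0]]
pad_top 0.79 [255. 122.] [[372, 134], [369, 104], [151, 106], [159, 143]] [[595.0, -106.0], [625.0, -105.0], [651.0, 122.0], [613.0, 123.0]]
```

View pics/w1.png

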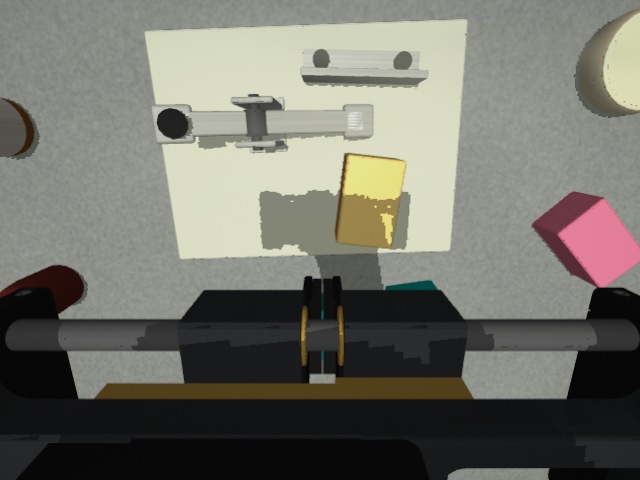

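Wrist view: the cap is at (174,123), the pad tab at (357,120) and the cheese top corners at (347,153), (405,160), (390,248) and (336,243). The fence's front face runs from (302,69) to (428,74) at the top and (302,82) to (427,84) at the bottom.

Run:
```python
from h import *
d=np.load('w1.npz');C=cam('wrist',{'position':d['p'],'orientation':d['r']});T=cam('top')
w=lambda p,z,C=C:np.round(toplane(p,z,C)[:,:2]*1000).tolist()
B=toplane([[146,31],[466,20],[450,251],[181,258]],.016,C)[:,:2]*1000
print('board',np.round(B).tolist(),B.mean(0),np.degrees(np.arctan2(*((B[0]+B[1]-B[2]-B[3])[::-1]))))
print('cap',w([[174,123]],.13),w([[292.5,196.8]],.13,T))
print('padtab',w([[357,120]],.06),w([[364.5,212.5]],.06,T))
print('fence top',w([[302,69],[428,74]],.061),'bot',w([[303,82],[427,84]],.016),'topcam bot',w([[342.5,197],[393,203]],.016,T))
K=toplane([[347,153],[405,160],[390,248],[336,243]],.071,C)[:,:2]*1000
K2=toplane([[358,224],[383,229.5],[374.3,268.8],[348.8,263.8]],.071,T)[:,:2]*1000
for k in(K,K2):
  e=k[0]+k[1]-k[2]-k[3];print('cheese',np.round(k).tolist(),k.mean(0),np.degrees(np.arctan2(e[1],e[0])))
x,y,z,a=B.mean(0)[0],B.mean(0)[1],0,0
```

```text
board [[734.0, 127.0], [701.0, -225.0], [435.0, -202.0], [469.0, 151.0]] [584.80947197 -37.15735287] -5.022434010386401
cap [[625.0, 74.0]] [[625.0, 77.0]]
padtab [[611.0, -91.0]] [[608.0, -94.0]]
fence top [[666.0, -40.0], [646.0, -168.0]] bot [[661.0, -38.0], [642.0, -180.0]] topcam bot [[660.0, -41.0], [646.0, -169.0]]
cheese [[579.0, -77.0], [564.0, -137.0], [468.0, -115.0], [481.0, -54.0]] [522.94308322 -95.77167523] -13.067528745995327
cheese [[577.0, -78.0], [564.0, -138.0], [468.0, -117.0], [479.0, -57.0]] [522.10398979 -97.58421307] -12.420057452009216
```

```bash
python3 -m creep '[[0,0,0,90,-128,60,0],[0,0,0,90,-128,100,0],[0,0,0,90,-128,125,0],[0,0,0,90,-128,125,0],[0,0,0,90,-128,125,0],[0,0,0,90,-128,125,0],[0,0,0,90,-128,125,0],[0,0,0,90,-128,125,0]]'
python3 -m creep '[[0,0,0,0,0,4,0],[0,0,0,0,0,8,0],[0,0,0,0,0,11,0],[0,0,0,0,0,13,0],[0,0,0,0,0,13,0]]'
```

```text
time_s: 3.38
position: [0.6247, 0.0742, 0.1769]
orientation: [3.135, -0.194, 0.001]
wrist_force: [0.8, 0.1, 1.1]
gripper_width: 0.003
gripper_force: 0.0
time_s: 3.8
position: [0.6243, 0.0743, 0.1633]
orientation: [3.135, -0.194, -0.0]
wrist_force: [-0.4, 0.3, -0.1]
gripper_width: 0.007
gripper_force: 0.0
```

```bash
for i in 1 2 3 4; do echo; done >/dev/null
python3 -m creep '[[0,0,0,0,0,2,0],[0,0,0,0,0,4,0],[0,0,0,0,0,4,0]]' | grep -E 'posi|_force: \['
python3 -m creep '[[0,0,0,0,0,2,0],[0,0,0,0,0,4,0],[0,0,0,0,0,4,0]]' | grep -E 'posi|_force: \['
python3 -m creep '[[0,0,0,0,0,2,0],[0,0,0,0,0,4,0],[0,0,0,0,0,4,0]]' | grep -E 'posi|_force: \['
python3 -m creep '[[0,0,0,0,0,2,0],[0,0,0,0,0,4,0],[0,0,0,0,0,4,0]]' | grep -E 'posi|_force: \['
```

```text
position: [0.6244, 0.0748, 0.159]
wrist_force: [0.7, -0.4, -0.7]
position: [0.6244, 0.0748, 0.1549]
wrist_force: [-0.3, 0.6, 0.0]
position: [0.6243, 0.0748, 0.1509]
wrist_force: [-0.5, 0.2, -0.5]
position: [0.6244, 0.0748, 0.1469]
wrist_force: [-1.7, 0.3, -0.1]
```

```bash
python3 -m creep '[[0,0,0,0,0,2,0],[0,0,0,0,0,4,0],[0,0,0,0,0,4,0]]' | grep -E 'posi|_force: \['
python3 -m creep '[[0,0,0,0,0,2,0],[0,0,0,0,0,4,0],[0,0,0,0,0,4,0]]' | grep -E 'posi|_force: \['
python3 -m creep '[[0,0,0,0,0,2,0],[0,0,0,0,0,4,0],[0,0,0,0,0,4,0]]' | grep -E 'posi|_force: \['
```

```text
position: [0.6248, 0.0759, 0.1445]
wrist_force: [-2.0, 0.6, 5.0]
position: [0.625, 0.0773, 0.1411]
wrist_force: [-1.6, 1.8, 6.8]
position: [0.6253, 0.0783, 0.1374]
wrist_force: [-1.7, 3.0, 6.9]
```

```bash
python3 -m creep '[[0,0,0,0,-1,2,0],[0,0,0,0,-1,4,0],[0,0,0,0,-2,6,0],[0,0,0,0,-3,8,0],[0,0,0,0,-3,10,0],[0,0,0,0,-4,12,0],[0,0,0,0,-4,14,0],[0,0,0,0,-4,14,0]]' | grep -E 'posi|_force: \['
python3 -m creep '[[0,0,0,0,0,2,0],[0,0,0,0,-1,4,0],[0,0,0,0,-1,6,0],[0,0,0,0,-1,8,0],[0,0,0,0,-2,10,0],[0,0,0,0,-2,12,0],[0,0,0,0,-2,12,0]]' | grep -E 'posi|_force: \['
```

```text
position: [0.6258, 0.0825, 0.1232]
wrist_force: [-1.3, 4.2, 5.5]
position: [0.6261, 0.0841, 0.1113]
wrist_force: [-2.0, 3.1, 6.5]
```

```bash
python3 -m creep '[[0,0,0,0,0,2,0],[0,0,0,0,0,4,0],[0,0,0,0,0,6,0],[0,0,0,0,0,8,0],[0,0,0,0,0,8,0]]' | grep -E 'posi|_force: \['
python3 -m creep '[[0,0,0,0,0,1,0],[0,0,0,0,0,2,0],[0,0,0,0,0,2,0]]' | grep -E 'posi|_force: \['
python3 - <<'E'
from h import *
im=robot.camera('side');cv2.imwrite('pics/s2.png',cv2.resize(im[200:290,220:380],None,fx=5,fy=5,interpolation=2)[:,:,::-1])
E
```

```text
position: [0.6261, 0.0841, 0.1032]
wrist_force: [-1.5, 4.0, 7.1]
position: [0.6261, 0.084, 0.1014]
wrist_force: [-2.1, 4.1, 7.9]
```

View pics/s2.png

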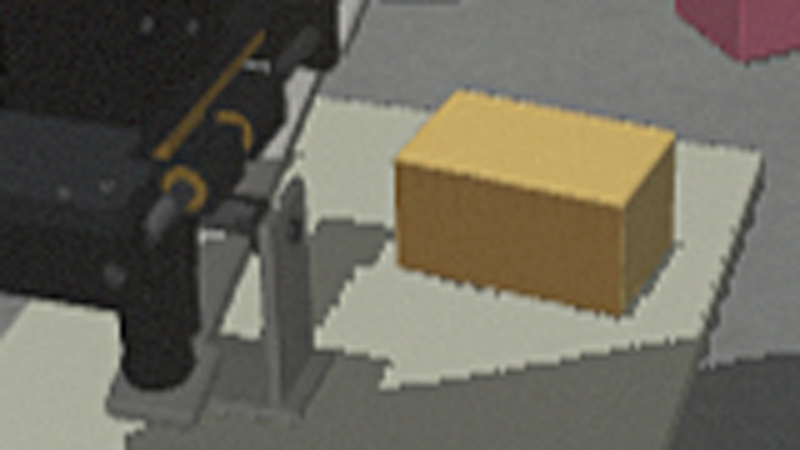

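The tail tab is low under the fingers at crop (160,395). The cheese at (530,200) is untouched. I go on in 1 to 2 mm steps until the force rises.

```bash
for k in 1 2; do :; done
python3 -m creep '[[0,0,0,0,0,1,0],[0,0,0,0,0,2,0],[0,0,0,0,0,2,0]]' | grep -E 'posi|_force: \['
python3 -m creep '[[0,0,0,0,0,1,0],[0,0,0,0,0,1,0]]' | grep -E 'posi|_force: \['
python3 -m creep '[[0,0,0,0,0,1,0],[0,0,0,0,0,1,0]]' | grep -E 'posi|_force: \['
```

```text
position: [0.6261, 0.0838, 0.0994]
wrist_force: [-2.1, 3.7, 7.8]
position: [0.6262, 0.0838, 0.0989]
wrist_force: [-2.3, 2.3, 10.5]
position: [0.6263, 0.0838, 0.0987]
wrist_force: [-4.6, 1.8, 15.7]
```

At the stop, at about 16 N. I back off, hold, lift, and travel to behind the cheese.

```bash
python3 -m creep '[[0,0,0,0,0,-2,0],[0,0,0,0,0,-2,0],[0,0,0,0,0,-2,0],[0,0,0,0,0,-2,0],[0,0,0,0,0,-25,0],[0,0,0,0,0,-60,0],[0,0,0,0,0,-95,0],[0,0,0,0,0,-95,0]]' | grep -E 'posi|_force: \['
python3 -m creep '[[0,0,0,-164,187,0,24],[0,0,0,-164,187,0,24],[0,0,0,-164,187,0,24],[0,0,0,-164,187,0,24],[0,0,0,-164,187,0,24],[0,0,0,-164,187,0,24],[0,0,0,-164,187,0,24],[0,0,0,-164,187,0,24]]'
python3 - <<'E'
from h import *
o=robot.get_obs();print(o['position'],o['orientation'])
np.savez('w2',p=o['position'],r=o['orientation'])
im=robot.camera('wrist');cv2.imwrite('pics/w2.png',im[:,:,::-1])
E
```

```text
position: [0.6293, 0.0816, 0.1973]
wrist_force: [1.1, 0.4, 0.9]
time_s: 9.43
position: [0.438, -0.0869, 0.1901]
orientation: [3.134, -0.201, -0.001]
wrist_force: [0.7, 0.1, 0.4]
gripper_width: 0.27
gripper_force: 0.0
[ 0.43796424 -0.08685368  0.19009754] [ 3.13361225e+00 -2.01275565e-01 -8.58529102e-04]
```

View pics/w2.png

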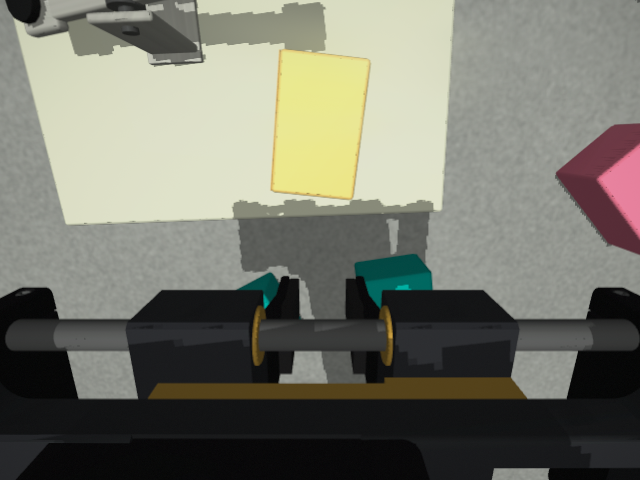

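The cheese's near edge runs from (272,190) to (352,198), with the fingers centred at column 318. The turquoise block is at (393,270), near the right finger, so I check the clearance.

Run:
```python
from h import *
d=np.load('w2.npz');C=cam('wrist',{'position':d['p'],'orientation':d['r']});T=cam('top')
w=lambda p,z,C=C:np.round(toplane(p,z,C)[:,:2]*1000).tolist()
print('cheese',w([[280,49],[370,60],[352,198],[272,190]],.071))
print('turq',w([[355,262],[415,254],[430,268],[244,288],[274,274]],.055),w([[373,302],[400,302],[342,302]],.055,T))
```

```text
cheese [[577.0, -77.0], [562.0, -138.0], [468.0, -116.0], [482.0, -56.0]]
turq [[410.0, -114.0], [410.0, -165.0], [396.0, -178.0], [398.0, -14.0], [408.0, -43.0]] [[392.0, -115.0], [393.0, -179.0], [390.0, -42.0]]
```

```bash
python3 -m creep '[[0,0,0,10,-4,40,24],[0,0,0,10,-4,75,24],[0,0,0,10,-4,105,24],[0,0,0,10,-4,130,24],[0,0,0,10,-4,138,24],[0,0,0,10,-4,138,24]]'
python3 -m creep '[[0,0,0,4,0,0,24],[0,0,0,8,0,0,24],[0,0,0,12,0,0,24],[0,0,0,16,0,0,24],[0,0,0,20,0,0,24],[0,0,0,24,0,0,24],[0,0,0,28,0,0,24],[0,0,0,32,0,0,24]]'
```

```text
time_s: 9.98
position: [0.4497, -0.0803, 0.0505]
orientation: [-3.134, 0.189, 0.006]
wrist_force: [0.2, -0.5, -0.3]
gripper_width: 0.276
gripper_force: 0.0
time_s: 10.65
position: [0.482, -0.0859, 0.0525]
orientation: [3.135, -0.194, -0.0]
wrist_force: [-3.6, -0.2, 2.3]
gripper_width: 0.277
gripper_force: 1.6
```

```bash
python3 -m creep '[[0,0,0,5,0,0,24],[0,0,0,10,0,0,24],[0,0,0,15,0,0,24],[0,0,0,20,0,0,24],[0,0,0,25,0,0,24],[0,0,0,30,0,0,24],[0,0,0,35,0,0,24],[0,0,0,40,0,0,24]]'
python3 - <<'E'
from h import *
o=robot.get_obs();C=cam('wrist',o)
np.savez('w3',p=o['position'],r=o['orientation'])
im=robot.camera('wrist');cv2.imwrite('pics/w3.png',im[:,:,::-1])
im=robot.camera('top');cv2.imwrite('pics/t3.png',cv2.resize(im[160:290,255:435],None,fx=4,fy=4,interpolation=2)[:,:,::-1])
E
```

```text
time_s: 11.32
position: [0.522, -0.0907, 0.0524]
orientation: [3.136, -0.193, 0.0]
wrist_force: [-3.7, 0.6, 1.8]
gripper_width: 0.278
gripper_force: 1.7
```

View pics/w3.png

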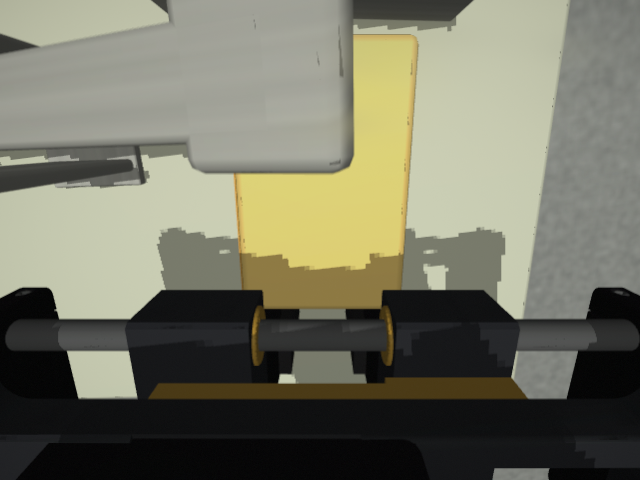

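The cheese is square to the fingers, with its far edge at row 35. The raised pad tab is above it at (270,90), and the fence foot shows at (410,22). I zoom in there.

Run:
```python
import cv2
im=cv2.imread('pics/w3.png')[0:70,340:500];cv2.imwrite('pics/w3c.png',cv2.resize(im,None,fx=5,fy=5,interpolation=0))
```

```text
(no output)
```

View pics/w3c.png

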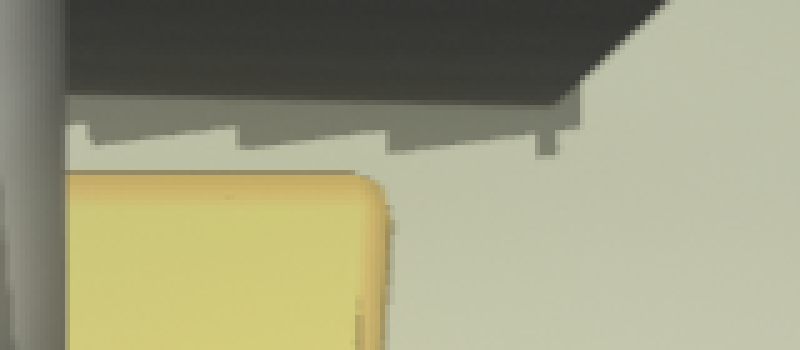

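Run:
```python
from h import *
d=np.load('w3.npz');C=cam('wrist',{'position':d['p'],'orientation':d['r']})
Rm=R.from_rotvec(d['r']).as_matrix()
t=lambda p,z:np.round((toplane(p,z,C)-d['p'])@Rm*1000,1).tolist()
print('fence foot',t([[353.2,19],[450,20.8]],.016));print('cheese',t([[353.2,34.5],[411,34.5]],.071))
```

```text
fence foot [[129.9, 15.8, 36.4], [129.3, 60.3, 36.4]]
cheese [[109.3, 11.5, -18.6], [109.3, 30.1, -18.6]]
```

The fence is 0.8° off the tool and the gap is about 20 mm.

```bash
python3 -m creep '[[0,0,0.8,3,0,0,24],[0,0,0.8,6,0,0,24],[0,0,0.8,9,0,0,24],[0,0,0.8,12,0,0,24],[0,0,0.8,15,0,0,24],[0,0,0.8,17,0,0,24],[0,0,0.8,17,0,0,24]]'| grep -E 'posi|_force: \['
python3 -m creep '[[0,0,0,1,0,0,24],[0,0,0,2,0,0,24],[0,0,0,2,0,0,24]]'| grep -E 'posi|_force: \['
python3 -m creep '[[0,0,0,1,0,0,24],[0,0,0,1,0,0,24]]'| grep -E 'posi|_force: \['
python3 -m creep '[[0,0,0,1,0,0,24],[0,0,0,1,0,0,24]]'| grep -E 'posi|_force: \['
```

```text
position: [0.5393, -0.0929, 0.0524]
wrist_force: [-0.1, 0.1, -0.4]
position: [0.5403, -0.0931, 0.0524]
wrist_force: [-2.2, -0.9, 1.6]
position: [0.5413, -0.0932, 0.0524]
wrist_force: [-2.7, -0.1, 1.8]
position: [0.5412, -0.0932, 0.0523]
wrist_force: [-5.6, 0.6, 3.3]
```

```bash
python3 -m creep '[[0,0,0,1,0,0,24],[0,0,0,1,0,0,24]]'| grep -E 'posi|_force: \['
python3 -m creep '[[0,0,0,0.7,0,0,24],[0,0,0,0.7,0,0,24],[0,0,0,0.7,0,0,24],[0,0,0,0.7,0,0,24]]'| grep -E 'posi|_force: \['
python3 - <<'E'
from h import *
o=robot.get_obs()
np.savez('w4',p=o['position'],r=o['orientation'])
im=robot.camera('wrist');cv2.imwrite('pics/w4.png',im[:,:,::-1])
cv2.imwrite('pics/w4c.png',cv2.resize(im[0:120,340:500],None,fx=5,fy=5,interpolation=0)[:,:,::-1])
E
```

```text
position: [0.5412, -0.0932, 0.0522]
wrist_force: [-7.5, 0.7, 6.2]
position: [0.5412, -0.0932, 0.0521]
wrist_force: [-9.2, 2.0, 7.0]
```

View pics/w4c.png

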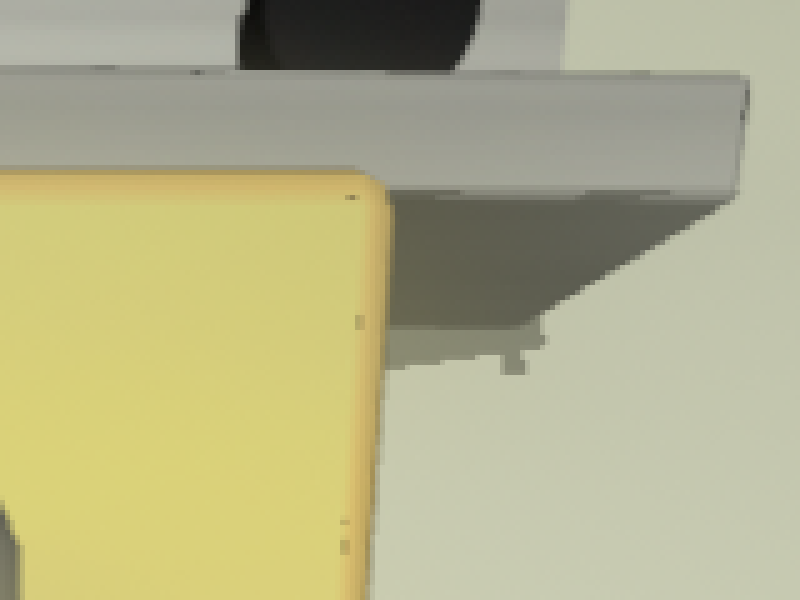

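The cheese top's far edge lies along the fence and parallel to it, with its corner at crop (385,175). Now I back off and lift, and close the fingers.

```bash
python3 -m creep '[[0,0,0,-2,0,0,24],[0,0,0,-4,0,0,24],[0,0,0,-8,0,0,24],[0,0,0,-18,0,0,24],[0,0,0,-30,0,0,24],[0,0,0,-30,0,-40,10],[0,0,0,-30,0,-80,0],[0,0,0,-30,0,-120,0]]'| grep -E 'posi|_force: \['
python3 -m creep '[[0,0,0,0,0,-30,0],[0,0,0,0,0,-30,0],[0,0,0,0,0,-30,0]]'
python3 - <<'E'
from h import *
o=robot.get_obs();Rm=R.from_rotvec(o['orientation']).as_matrix()
print(np.round((np.array([.6105,-.093,.160])-o['position'])@Rm*1000,1))
im=robot.camera('top');cv2.imwrite('pics/t5.png',cv2.resize(im[160:290,255:435],None,fx=4,fy=4,interpolation=2)[:,:,::-1])
E
```

```text
position: [0.5132, -0.0892, 0.1734]
wrist_force: [0.9, -0.4, -0.4]
time_s: 14.05
position: [0.5151, -0.0896, 0.2044]
orientation: [3.133, -0.216, 0.008]
wrist_force: [-0.4, 0.8, -0.7]
gripper_width: 0.014
gripper_force: 0.0
[94.7 -9.8 44.8]
```

View pics/t5.png

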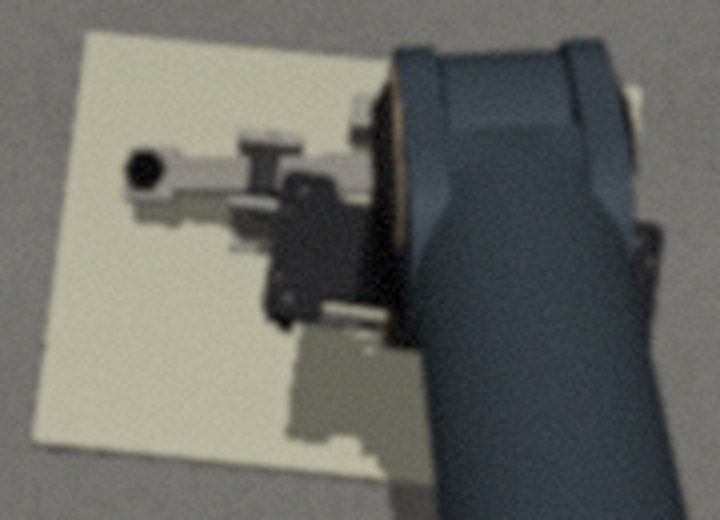

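The arm hides the cheese; the tail is down at (145,170). I go over the pad tab and press in small steps.

```bash
python3 -m creep '[[0,0,0,40,-4,0,0],[0,0,0,80,-8,0,0],[0,0,0,95,-10,15,0],[0,0,0,95,-10,30,0],[0,0,0,95,-10,42,0],[0,0,0,95,-10,45,0],[0,0,0,95,-10,45,0]]'| grep -E 'posi|_force: \['
python3 -m creep '[[0,0,0,0,0,2,0],[0,0,0,0,0,4,0],[0,0,0,0,0,4,0]]'| grep -E 'posi|_force: \['
python3 -m creep '[[0,0,0,0,0,2,0],[0,0,0,0,0,4,0],[0,0,0,0,0,4,0]]'| grep -E 'posi|_force: \['
python3 -m creep '[[0,0,0,0,0,2,0],[0,0,0,0,0,4,0],[0,0,0,0,0,4,0]]'| grep -E 'posi|_force: \['
python3 -m creep '[[0,0,0,0,0,2,0],[0,0,0,0,0,4,0],[0,0,0,0,0,4,0]]'| grep -E 'posi|_force: \['
```

```text
position: [0.6079, -0.0924, 0.1553]
wrist_force: [-0.9, 0.1, 0.6]
position: [0.6095, -0.0927, 0.1537]
wrist_force: [0.0, -0.2, -0.5]
position: [0.6102, -0.093, 0.15]
wrist_force: [-0.4, -0.6, 2.7]
position: [0.6102, -0.0928, 0.1454]
wrist_force: [0.4, -0.6, 3.4]
position: [0.6099, -0.0927, 0.141]
wrist_force: [1.3, -1.4, 3.1]
```

```bash
python3 -m creep '[[0,0,0,0,1,2,0],[0,0,0,0,1,4,0],[0,0,0,0,2,6,0],[0,0,0,0,2,8,0],[0,0,0,0,3,10,0],[0,0,0,0,3,12,0],[0,0,0,0,3,14,0],[0,0,0,0,3,14,0]]'| grep -E 'posi|_force: \['
python3 -m creep '[[0,0,0,0,0,1,0],[0,0,0,0,0,2,0],[0,0,0,0,0,2,0]]'| grep -E 'posi|_force: \['
python3 -m creep '[[0,0,0,0,0,1,0],[0,0,0,0,0,2,0],[0,0,0,0,0,2,0]]'| grep -E 'posi|_force: \['
python3 -m creep '[[0,0,0,0,0,1,0],[0,0,0,0,0,1,0]]'| grep -E 'posi|_force: \['
```

```text
position: [0.6093, -0.0957, 0.1269]
wrist_force: [1.7, -0.1, 2.4]
position: [0.6092, -0.0958, 0.1252]
wrist_force: [0.8, -2.2, 3.0]
position: [0.6091, -0.0959, 0.1232]
wrist_force: [0.2, -2.6, 3.1]
position: [0.6091, -0.0958, 0.1222]
wrist_force: [0.6, -2.5, 3.5]
```

```bash
python3 -m creep '[[0,0,0,0,0,1,0],[0,0,0,0,0,2,0],[0,0,0,0,0,2,0]]'| grep -E 'posi|_force: \['
python3 -m creep '[[0,0,0,0,0,1,0],[0,0,0,0,0,2,0],[0,0,0,0,0,2,0]]'| grep -E 'posi|_force: \['
python3 -m creep '[[0,0,0,0,0,1,0],[0,0,0,0,0,1,0]]'| grep -E 'posi|_force: \['
python3 -m creep '[[0,0,0,0,0,1,0],[0,0,0,0,0,1,0]]'| grep -E 'posi|_force: \['
```

```text
position: [0.6091, -0.0956, 0.1201]
wrist_force: [0.4, -1.6, 3.2]
position: [0.6091, -0.0956, 0.1181]
wrist_force: [-0.3, -1.8, 3.6]
position: [0.6092, -0.0954, 0.1171]
wrist_force: [-0.6, -1.5, 2.3]
position: [0.6091, -0.0954, 0.1162]
wrist_force: [0.1, -2.7, 2.6]
```

```bash
python3 -m creep '[[0,0,0,0,0,1,0],[0,0,0,0,0,1,0]]'| grep -E 'posi|_force: \['
python3 -m creep '[[0,0,0,0,0,1,0],[0,0,0,0,0,1,0]]'| grep -E 'posi|_force: \['
python3 -m creep '[[0,0,0,0,0,1,0],[0,0,0,0,0,1,0]]'| grep -E 'posi|_force: \['
python3 -m creep '[[0,0,0,0,0,1,0],[0,0,0,0,0,1,0]]'| grep -E 'posi|_force: \['
```

```text
position: [0.6092, -0.0954, 0.1152]
wrist_force: [-0.4, -1.4, 1.7]
position: [0.6092, -0.0954, 0.1142]
wrist_force: [0.2, -2.0, 2.4]
position: [0.6092, -0.0955, 0.1132]
wrist_force: [-0.1, -1.9, 2.8]
position: [0.6093, -0.0954, 0.1122]
wrist_force: [-0.4, -2.0, 2.7]
```

```bash
python3 -m creep '[[0,0,0,0,0,1,0],[0,0,0,0,0,1,0]]'| grep -E 'posi|_force: \['
python3 -m creep '[[0,0,0,0,0,1,0],[0,0,0,0,0,1,0]]'| grep -E 'posi|_force: \['
python3 -m creep '[[0,0,0,0,0,1,0],[0,0,0,0,0,1,0]]'| grep -E 'posi|_force: \['
```

```text
position: [0.6093, -0.0954, 0.1112]
wrist_force: [-1.1, -2.3, 3.5]
position: [0.6093, -0.0954, 0.1102]
wrist_force: [-1.2, -2.4, 2.8]
position: [0.6093, -0.0955, 0.1099]
wrist_force: [-3.3, -2.5, 6.9]
```

```bash
python3 -m creep '[[0,0,0,0,0,1,0],[0,0,0,0,0,1,0]]'| grep -E 'posi|_force: \['
python3 -m creep '[[0,0,0,0,0,0.5,0],[0,0,0,0,0,0.5,0]]'| grep -E 'posi|_force: \['
```

```text
position: [0.6094, -0.0955, 0.1098]
wrist_force: [-4.9, -2.4, 11.8]
position: [0.6094, -0.0954, 0.1098]
wrist_force: [-6.2, -2.2, 15.5]
```

The pad bears on the cheese. I release, lift, and check the result with numbers.

```bash
python3 -m creep '[[0,0,0,0,0,-1,0],[0,0,0,0,0,-3,0],[0,0,0,0,0,-10,0],[0,0,0,0,0,-40,0],[0,0,0,0,0,-75,0],[0,0,0,0,0,-110,0],[0,0,0,0,0,-145,0],[0,0,0,0,0,-150,0]]'| grep -E 'posi|_force: \['
python3 -m creep '[[0,0,0,-120,0,-40,0],[0,0,0,-120,0,-40,0],[0,0,0,-120,0,-40,0],[0,0,0,-120,0,-40,0],[0,0,0,-120,0,-40,0],[0,0,0,-120,0,-40,0]]'| grep -E 'posi|_force: \['
python3 - <<'E'
from h import *
o=robot.get_obs();C=cam('wrist',o);Rm=R.from_rotvec(o['orientation']).as_matrix();print(o['time_s'],o['wrist_force'])
im=robot.camera('wrist');cv2.imwrite('pics/w6.png',im[:,:,::-1])
hsv=cv2.cvtColor(im,cv2.COLOR_RGB2HSV)
for n,z in(('cheese',.071),('fence',.061),('pad_top',.092)):
    for s in robot.silhouettes(n,'wrist')[:3]:
        m=s['pixels'].astype(np.uint8); cs,_=cv2.findContours(m,0,1); c=max(cs,key=cv2.contourArea)
        q=cv2.approxPolyDP(c,5,True)[:,0]
        print(n,round(s['conf'],2),np.round(s['location']),q.tolist(),np.round(toplane(q,z,C)[:,:2]*1000).tolist())
E
```

```text
position: [0.6129, -0.0943, 0.2649]
wrist_force: [0.4, -0.6, 1.9]
position: [0.491, -0.079, 0.298]
wrist_force: [0.3, 0.1, 0.0]
20.5167 [0.3040604  0.05156916 0.02824136]
cheese 0.87 [390. 278.] [[413, 281], [403, 265], [359, 273], [363, 289], [412, 289]] [[396.0, -175.0], [417.0, -164.0], [414.0, -113.0], [394.0, -116.0], [386.0, -173.0]]
cheese 0.79 [333. 112.] [[359, 49], [297, 51], [298, 81], [308, 73], [339, 73], [343, 89], [338, 112], [298, 109], [301, 154], [358, 153]] [[646.0, -138.0], [652.0, -78.0], [625.0, -75.0], [631.0, -86.0], [627.0, -116.0], [612.0, -118.0], [591.0, -111.0], [600.0, -71.0], [556.0, -67.0], [549.0, -126.0]]
cheese 0.78 [563. 216.] [[547, 170], [506, 206], [548, 256], [575, 269], [620, 234], [575, 174]] [[504.0, -324.0], [471.0, -281.0], [406.0, -329.0], [385.0, -361.0], [421.0, -408.0], [496.0, -354.0]]
fence 0.9 [317.  40.] [[257, 42], [265, 59], [295, 60], [300, 48], [359, 48], [370, 60], [387, 49], [382, 27], [265, 25]] [[668.0, -40.0], [652.0, -45.0], [647.0, -75.0], [657.0, -81.0], [649.0, -139.0], [636.0, -149.0], [644.0, -167.0], [664.0, -164.0], [681.0, -50.0]]
pad_top 0.83 [224.  99.] [[338, 73], [311, 74], [303, 82], [176, 88], [115, 83], [109, 101], [117, 121], [305, 106], [326, 112], [341, 110]] [[624.0, -114.0], [626.0, -89.0], [621.0, -80.0], [632.0, 39.0], [644.0, 94.0], [630.0, 105.0], [611.0, 102.0], [600.0, -79.0], [592.0, -98.0], [591.0, -113.0]]
```

Run:
```python
from h import *
o=robot.get_obs();C=cam('wrist',o)
im=cv2.imread('pics/w6.png').astype(float); s=im[:,:,2]-im[:,:,0]; g=im.mean(2)
def sub(col,v,lo,hi):
    return lo+np.argmax(np.abs(np.diff(v[lo:hi,col])))+.5
ce=[(c,48-4+np.interp(40,s[44:58,c],np.arange(44,58))-44) for c in range(302,354,3)]
print('cheese edge',[round(r,1) for _,r in ce], s[44:58,330].round().tolist())
print('fence right of cheese',{c:g[36:66,c].round().astype(int).tolist() for c in(270,285,368,378)})
P=toplane(ce,.071,C)[:,:2]*1000;f=np.polyfit(P[:,1],P[:,0],1);print('cheese far yaw',-np.degrees(np.arctan(f[0])),np.polyval(f,-104))
L=toplane([(298.5,r) for r in(60,150)],.071,C);print(L[:,:2])
```

```text
cheese edge [np.float64(48.3), np.float64(48.3), np.float64(48.3), np.float64(48.3), np.float64(48.3), np.float64(48.3), np.float64(48.4), np.float64(48.4), np.float64(48.4), np.float64(48.4), np.float64(48.4), np.float64(48.4), np.float64(48.4), np.float64(48.4), np.float64(48.4), np.float64(48.4), np.float64(48.4), np.float64(48.4)] [16.0, 16.0, 16.0, 17.0, 19.0, 71.0, 90.0, 79.0, 76.0, 76.0, 76.0, 76.0, 77.0, 77.0]
fence right of cheese {270: [197, 199, 197, 193, 194, 175, 187, 184, 185, 186, 187, 190, 190, 115, 94, 94, 93, 92, 91, 90, 89, 88, 86, 91, 136, 135, 135, 144, 212, 212], 285: [99, 99, 99, 98, 98, 111, 186, 183, 184, 185, 187, 190, 191, 173, 103, 100, 100, 99, 98, 97, 96, 95, 93, 95, 126, 138, 142, 181, 212, 212], 368: [105, 106, 105, 106, 107, 109, 154, 189, 183, 185, 187, 190, 192, 192, 152, 115, 116, 116, 117, 116, 116, 117, 117, 116, 119, 150, 150, 150, 158, 211], 378: [192, 196, 199, 198, 195, 194, 170, 187, 184, 185, 188, 190, 193, 193, 156, 115, 115, 116, 116, 116, 116, 116, 116, 116, 120, 151, 157, 211, 211, 211]}
cheese far yaw -7.9749384290290095 650.1987076007266
[[ 0.64349733 -0.07830271]
 [ 0.5597921  -0.06516163]]
```

```bash
python3 -c "
from bench import robot;print(robot.job_done())"
```

```text
the job is handed in; nothing more can be done
None
```

I tipped the pad end up, slid the cheese flush against the fence (square to within about 1° by my measurement), pressed the pad onto it and handed the job in after about 21 s. No verdict came back, and I felt the pad contact while pressing but didn't re-measure it after lifting off.

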